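# Tuck the stencil under the flap and hold it flat

### The job

Pick up the orange stencil by its wooden rib and lay it on the sloped white tile just below the green hinged flap, then slide it up the slope, centred and square, until most of its plain top margin (about 20 mm) is tucked under the flap, without lifting the flap. Finish while still holding the rib, pressing the stencil gently but firmly flat on the tile, ready for painting; do not let go at the end. Leave the blue stencil and the other things on the table alone.

Things in the scene. Friction and masses are not known exactly. Their poses are not given: they have to be found in the camera images.
- stencil: orange rigid plate with a diamond lattice window, 110 mm (its x) by 120 mm (its y), 4 mm thick, about 90 g; origin: centre of the underside; z up; +x towards the plain 25 mm top margin that is to be tucked in. At the start it lies flat on the table, +x within 0.35 rad of straight away from the robot, in the near or the far of two stencil places
- stencil_rib (a point): foot of the orange stencil's dark wooden grip rib: x = -28 mm, y = 0, z = 4 mm in the stencil's frame (on the plate's upper face). The rib is 14 mm thick along x, 50 mm long along y and rises 26 mm above the plate
- stencil_edge (a point): middle of the orange stencil's top edge, on the underside: 55 mm along +x from its origin
- spare: blue stencil of the same size and shape, with straight slots instead of diamonds; lies in the other place; leave it alone
- tile: white wall tile, 200 mm (x, along the slope) by 150 mm (y), 8 mm thick, bedded on foam on an immovable stand (sinks straight in 1 mm per 3 N past the first 2 N, at most 8 mm); origin: centre of the underside; +x points up the slope, away from the robot (0.30 rad), z normal; the face is at z = 8 mm. The flap's lip is at x = 55 mm; below that the face is open. A block stops things at x = 102 mm
- tile_top (a point): centre of the tile's face
- flap (a joint): green flap with a yellow line along its lip, 50 mm along the slope by 150 mm wide, 4 mm thick, 150 g, hinged along its upper edge at the tile's x = 105 mm: angle in rad, 0 = down (on its stop, underside parallel to the unpressed face, 8 mm above it), grows as the lip lifts; falls back by its weight
- flap_lip (a point): middle of the flap's lower edge, on its underside
- jar: grey glaze jar, 72 mm wide, 105 mm high; origin under its centre; bystander
- pen: green felt pen lying on the table, 12 mm thick; bystander
- brush: red paint brush lying on a paper pad; bystander
- pot: small terracotta cup, 70 mm wide, 60 mm high; bystander
- glaze: blue jar with white cap, 60 mm wide, 100 mm high; bystander
Not all that is in view belongs to the job. Of the things like the stencil, leave any that is grey or turquoise; of the rest the smaller one is meant.

How it is judged:
On the way, in this order (a step that is already met when the one before it is completed fails the run):
1. the orange stencil is lifted clear of the table (height (world z) of stencil above 0.05 m and contact force between the fingers and stencil above 0.5 N), for 0.1 s.
2. it lies flat on the tile, its top edge still below the lip of the flap (contact force between stencil and tile above 0.3 N and angle between the z axis of stencil and the z axis of tile, either way round below 0.1 rad and x of stencil_edge in the frame of tile between -0.01 and 0.055 m and z of stencil_edge in the frame of tile below 0.016 m), for 0.1 s.
At the end, for the whole second after the job is handed in: the orange stencil's top edge is 12 to 28 mm under the flap (20 mm meant), centred on the tile to 12 mm, square to 0.1 rad, flat on the face (0.06 rad, edge within 4 mm of the face), pressed on the tile with 3 to 30 N, still gripped by the fingers and at rest, with the flap down (below 0.03 rad) (x of stencil_edge in the frame of tile between 0.067 and 0.083 m and y of stencil_edge in the frame of tile between -0.012 and 0.012 m and z of stencil_edge in the frame of tile between 0.004 and 0.012 m and angle between the x axis of stencil and the x axis of tile, either way round below 0.1 rad and angle between the z axis of stencil and the z axis of tile, either way round below 0.06 rad and contact force between stencil and tile between 3 and 30 N and contact force between the fingers and stencil above 2 N and value of joint flap below 0.03 rad and linear speed of stencil below 0.01 m/s); the arm keeps its last pose, push and grip.
It fails at once if the flap is lifted (its lip by more than 5 mm) (value of joint flap above 0.1 rad).
It fails at once if the stencil is pressed hard on the tile (over 40 N) (contact force between stencil and tile above 40 N).
It fails at once if the blue stencil or another bystander is moved by more than 20 mm (distance of any of spare, jar, pen, brush, pot, glaze from where it was at the start of the episode above 0.02 m).
It also fails if it takes over 43 s, if anything falls off the work surface, if the arm or the gripper's body presses on something with over 40 N, if the wrist force passes 120 N, or if a joint passes its speed limit or range.

### The arm

A 7-joint arm with a two-finger parallel gripper is mounted at the origin on the work surface. World frame = base frame: x ahead of the robot, y to its left, z up, the work surface at z = 0. Lengths are in m, angles in rad, forces in N, time in s.
With the tool pointing down it reaches from about 0.425 to 0.875 m from the base axis. Payload 8.4 kg.
Tool frame: the origin (TCP) lies at the very end of the fingers, on their centre line; the grasp point (between the pads) lies behind it (ctrl.grasp_offset is the z of the grasp point in the tool frame, in m); z points along the fingers, y is the line along which they close (so a half turn about z gives the same grasp; the last joint's range is limited). The gripper opens to 87 mm and grips with 3 to 60 N. Pads are 19 mm wide; open, the fingers measure 117 mm over their backs; the gripper's body (75 mm by 190 mm) begins 51 mm behind the grasp point.
Start: joints at [-1.426, 0.333, 0.04, 1.465, -0.013, 1.343, -0.059], TCP at [0.157, 0.631, 0.223] pointing down, gripper open.
Joint ranges: [-2.58, 2.58], [-0.38, 2.09], [-1.3, 1.39], [0.25, 2.4], [-1.5, 4.64], [0.08, 2.09], [-2.65, 2.65]. Speed limits (rad/s): [2.22, 2.22, 2.79, 2.79, 3.14, 3.14, 3.14].

### API

Orientations are given as a unit quaternion [x, y, z, w].
In Python, from rig import ctrl, imaging, status gives the robot as it stands. Calls block until the motion is done:
- ctrl.move_ptp(position, orientation): joint-space move of the TCP to a pose.
- ctrl.move_l(position, rate=0.15, ori=None): straight line of the TCP; ori=None keeps the orientation; rate is the mean speed in m/s.
- ctrl.move_joints(angles): joint-space move.
- ctrl.command_gripper(opening, newtons=None): finger opening in m; newtons is the grip in N (None keeps the last); returns when the fingers have stopped.
- ctrl.dwell(seconds).
- ctrl.ik(position, orientation): joint angles nearest the present ones, or None.
- imaging.get_image(name): name is "side" or "top" or "wrist"; returns a dict with "color" (400x640x3 uint8, red, green, blue), "vertical_fov" (degrees; the focal length in pixels is half the picture's height over the tangent of half this angle, whatever the lens; pixels are square), "cx", "cy" (the principal point, pixels), "camera_from_world" (4x4, takes a point from world to camera coordinates); the wrist camera has in their place "hand_eye" (4x4, takes a point from camera to tool coordinates, whose origin is the TCP and whose axes are the flange's). Camera axes: x right, y down, z forward; pixel columns grow to the right and rows downward; lengths in m; the calibration is good to about 2 mm. A picture is of the moment at which its call begins: read the wrist's pose just before it. There is no depth.
A pose or a line that the arm cannot do raises ctrl.MotionError and nothing moves.
- ctrl.hand_in(): hands the job in; it is judged then, once.
Readings, each from a call of its own:
- status.get_time(): time.
- status.get_joints(): joint angles.
- status.get_joint_velocities(): joint speeds.
- status.get_effort(): joint torques, N m.
- status.get_position(): TCP position.
- status.get_eef_rot(): TCP orientation.
- status.get_wrist_force(): force on the tool from outside, world axes, zero at the start.
- status.get_wrist_torque(): the same for the moment, N m.
- status.get_gripper_width(): finger opening in m.
- status.get_finger_force(): force on a finger pad.
Only numpy, scipy, OpenCV 4.12 (cv2) and the standard library are available. Lean on these libraries where they do the work, as an engineer would, in place of code of your own. Each camera call takes 0.05 s, during which the arm holds its last target. There are 200 camera calls.

## Working session

There is one attempt and no reset: what is moved stays moved. The work goes in short steps, each a Python script; the robot and the scene stay as the last script left them, time stands still between calls to the robot, and variables do not carry over. Pictures are saved under pics/ and viewed, at most 10 in all, crops included, and the job is handed in when it is done.

```bash
ls; mkdir -p pics
python3 - <<'E'
from rig import ctrl, imaging, status
import cv2,numpy as np
for n in ["side","top"]:
    d=imaging.get_image(n); cv2.imwrite(f"pics/{n}0.png",d["color"][:,:,::-1])
    print(n,d["vertical_fov"],d["cx"],d["cy"],np.round(d["camera_from_world"],4).tolist(),[k for k in d])
print(ctrl.grasp_offset,status.get_time(),status.get_eef_rot(),status.get_gripper_width())
E
```

```text
pics
side 44.25378517202171 318.5076441421176 195.4998902459129 [[0.9858, -0.1669, -0.0175, -0.5064], [-0.1022, -0.5145, -0.8514, 0.1293], [0.133, 0.8411, -0.5242, 1.2806], [0.0, 0.0, 0.0, 1.0]] ['color', 'vertical_fov', 'cx', 'cy', 'camera_from_world']
top 51.66975559180403 316.5179784909097 202.50570863121422 [[-0.0042, -1.0, -0.0063, -0.0131], [-0.9816, 0.0053, -0.1906, 0.5326], [0.1907, 0.0053, -0.9816, 1.1106], [0.0, 0.0, 0.0, 1.0]] ['color', 'vertical_fov', 'cx', 'cy', 'camera_from_world']
-0.0187 0.1 [ 1.21616262e-01  9.92576926e-01 -7.28300378e-04 -2.67258082e-05] 0.08688630252265236
```

View pics/top0.png

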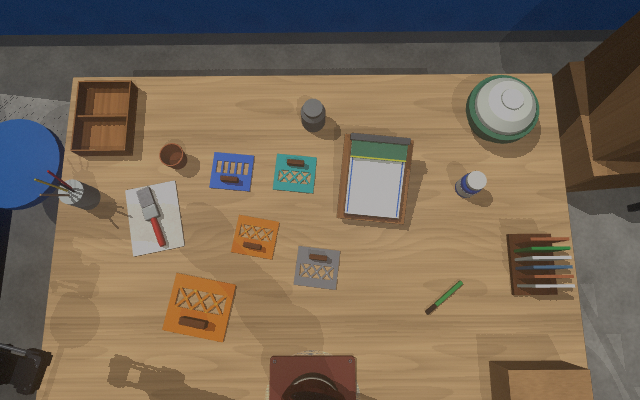

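View pics/side0.png

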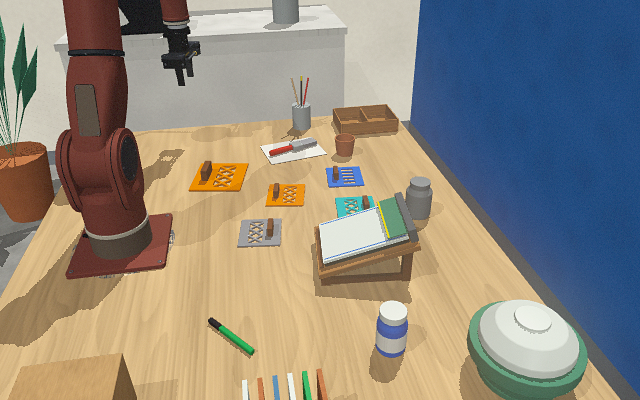

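The top view shows the small orange stencil at about (256,237) with its rib at (252,245). The tile is at (377,185), the yellow lip at row ~158, and the blue spare at (232,172). The larger orange, grey and turquoise plates are decoys.

```bash
cat > h.py <<'E'
import numpy as np,cv2
from rig import ctrl,imaging,status
from scipy.spatial.transform import Rotation as R
class Cam:
    def __init__(s,n,pose=None):
        d=imaging.get_image(n); s.im=d["color"]; h=s.im.shape[0]
        s.f=h/2/np.tan(np.radians(d["vertical_fov"])/2); s.c=np.array([d["cx"],d["cy"]])
        if n=="wrist":
            T=np.eye(4);T[:3,:3]=R.from_quat(pose[1]).as_matrix();T[:3,3]=pose[0]
            s.T=np.linalg.inv(T@d["hand_eye"])
        else: s.T=np.array(d["camera_from_world"])
        s.o=-s.T[:3,:3].T@s.T[:3,3]
    def ray(s,p):
        v=s.T[:3,:3].T@np.r_[(np.array(p)-s.c)/s.f,1]; return v/np.linalg.norm(v)
    def plane(s,p,z):
        v=s.ray(p); return s.o+v*(z-s.o[2])/v[2]
    def proj(s,P):
        q=s.T[:3,:3]@np.array(P)+s.T[:3,3]; return s.c+s.f*q[:2]/q[2]
def tri(a,pa,b,pb):
    A=[];y=[]
    for c,p in((a,pa),(b,pb)):
        v=c.ray(p);M=np.eye(3)-np.outer(v,v);A.append(M);y.append(M@c.o)
    x,*_=np.linalg.lstsq(np.vstack(A),np.hstack(y),rcond=None)
    return x, [np.linalg.norm(np.cross(x-c.o,c.ray(p))) for c,p in((a,pa),(b,pb))]
def wrist():
    pose=(status.get_position(),status.get_eef_rot()); return Cam("wrist",pose)
def hsv(im): return cv2.cvtColor(im,cv2.COLOR_RGB2HSV)
def save(n,im): cv2.imwrite(f"pics/{n}.png",np.ascontiguousarray(im[:,:,::-1]))
def blobs(m,amin=200):
    cs,_=cv2.findContours(m.astype(np.uint8),cv2.RETR_EXTERNAL,cv2.CHAIN_APPROX_NONE)
    return sorted([c for c in cs if cv2.contourArea(c)>amin],key=cv2.contourArea)
E
python3 - <<'E'
from h import *
t=Cam("top");s=Cam("side")
for c in(t,s):
    H=hsv(c.im); m=cv2.inRange(H,(8,190,140),(20,255,255))
    for b in blobs(m,300):
        r=cv2.minAreaRect(b); print([np.round(c.plane(p,.004),4).tolist()[:2] for p in cv2.boxPoints(r)],np.round(c.plane(r[0],.004),4),r)
a=cv2.resize(t.im[125:230,325:425],(500,525),interpolation=cv2.INTER_CUBIC)
b=cv2.resize(s.im[190:285,305:425],(600,475),interpolation=cv2.INTER_CUBIC)
save("tc",a);save("sc",b)
E
```

```text
[[0.1797, 0.3782], [0.2647, 0.365], [0.2371, 0.2291], [0.153, 0.244]] [0.2083 0.3039 0.004 ] ((202.1100616455078, 320.88482666015625), (49.0643196105957, 32.214290618896484), 11.689369201660156)
[[0.3882, 0.2371], [0.5043, 0.2139], [0.4872, 0.0945], [0.3789, 0.1159]] [0.4395 0.1632 0.004 ] ((285.0, 194.5), (21.0, 38.0), 90.0)
[[0.1434, 0.4292], [0.3362, 0.39], [0.3283, 0.2121], [0.1532, 0.247]] [0.2405 0.3152 0.004 ] ((218.0, 176.5), (27.0, 58.0), 90.0)
```

View pics/tc.png

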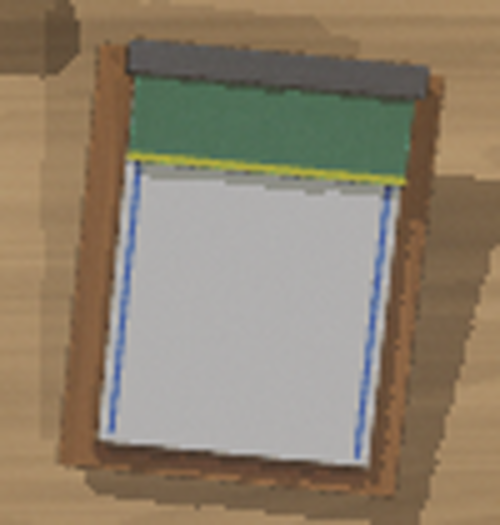

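View pics/sc.png

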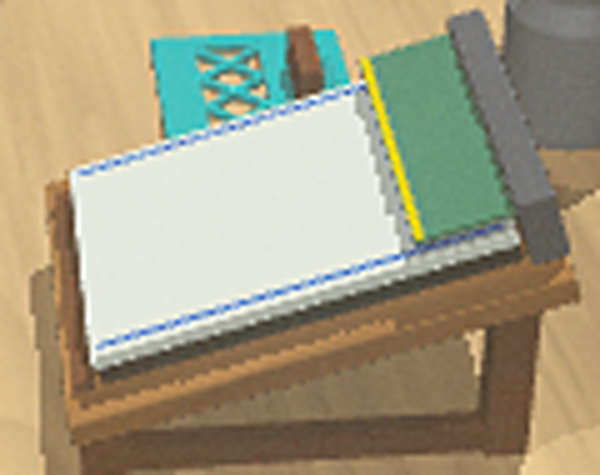

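The crops give me the tile's near corners and both ends of the yellow lip in each view. Next I triangulate them and look at the stencil from close by.

Run:
```python
from h import *
t=Cam("top");s=Cam("side")
T={"nl":(100,438),"nr":(370,466),"ll":(127,155),"lr":(407,181)}
S={"nl":(72,172),"nr":(90,354),"ll":(364,60),"lr":(417,240)}
P={}
for k in T:
    x,r=tri(t,np.array(T[k])/5+(324.6,124.6),s,np.array(S[k])/5+(304.6,189.6));P[k]=x;print(k,np.round(x,4),np.round(r,4))
print(np.linalg.norm(P["nl"]-P["nr"]),np.linalg.norm(P["ll"]-P["lr"]))
H=hsv(t.im); print(H[228,245],H[250,270],H[222,238])
m=cv2.inRange(H,(5,170,90),(22,255,255)); 
for b in blobs(m,300):
    r=cv2.minAreaRect(b)
    if np.hypot(*(np.array(r[0])-(256,237)))<15:
        q=np.array([t.plane(p,.004)[:2] for p in cv2.boxPoints(r)]); print(q,r,[np.linalg.norm(q[i]-q[i-1]) for i in range(4)]); c=t.plane(r[0],.004)
        e=max([q[i]-q[i-1] for i in range(4)],key=lambda d:d[0]); yaw=np.arctan2(e[1],e[0]); print(c,yaw)
        for sg in(1,-1):
            ty=sg*np.array([np.cos(yaw),np.sin(yaw),0]); tz=np.array([0,0,-1.]); M=np.c_[np.cross(ty,tz),ty,tz]
            print(sg,ctrl.ik(c+[0,0,.2],R.from_matrix(M).as_quat()))
d=imaging.get_image("wrist");print(d["vertical_fov"],d["cx"],d["cy"],np.round(d["hand_eye"],3).tolist())
```

```text
nl [ 0.5012 -0.0933  0.0643] [0.001 0.001]
nr [ 0.4843 -0.241   0.0681] [0.0009 0.0009]
ll [ 0.6461 -0.1068  0.1216] [0.0011 0.0011]
lr [ 0.6295 -0.2565  0.1229] [0.0018 0.0018]
0.14879206228556538 0.15063213153967925
[ 15 161 144] [ 15 188 176] [ 15 184 175]
[[0.40038411 0.2311226 ]
 [0.50979175 0.21298526]
 [0.48528593 0.09423516]
 [0.37677241 0.11433134]] ((254.78846740722656, 236.55770874023438), (41.3805046081543, 38.43876266479492), 11.309932708740234) [np.float64(0.11915414324697046), np.float64(0.11090083189829547), np.float64(0.12125230590436768), np.float64(0.11035868715063527)]
[0.4425598  0.16312262 0.004     ] -0.16428356823568885
1 [-1.01806695 -0.05013305  0.55982325  1.93101566  0.02801607  1.25318368
 -0.63184428]
-1 [-0.87419118 -0.0395945   0.41986157  1.92557282  0.0169916   1.25222145
  2.51736524]
60.38333071875612 321.1456680285149 197.9943608527379 [[0.0, -0.962, -0.274, 0.076], [1.0, 0.0, -0.0, 0.0], [0.0, -0.274, 0.962, -0.164], [0.0, 0.0, 0.0, 1.0]]
```

Residuals are about 1 mm, and both tile dimensions and the slope agree with the given sizes. Now a close look at the stencil and the tile with the wrist camera.

```bash
cat >> h.py <<'E'
def tool(ydir,zdir):
    return R.from_matrix(np.c_[np.cross(ydir,zdir),ydir,zdir]).as_quat()
yawT=-0.112; ux=np.array([np.cos(.3)*np.cos(yawT),np.cos(.3)*np.sin(yawT),np.sin(.3)])
uy=np.array([-np.sin(yawT),np.cos(yawT),0]); un=np.cross(ux,uy)
F0=((np.array([.4928,-.1672,.0662])+.1*ux)+(np.array([.6378,-.1817,.1222])-.055*ux-.012*un))/2  # face centre
E
python3 - <<'E'
from h import *
print(F0)
q=tool(ux,-un)
for xx in(-.1,-.06,-.02): print(xx, ctrl.ik(F0+xx*ux+.06*un,q), ctrl.ik(F0+xx*ux+.01*un,q))
yaw=-.185;y=np.array([np.cos(yaw),np.sin(yaw),0])
ctrl.move_ptp(F0+[-.03,-.03,.22],tool(np.array([np.cos(yawT),np.sin(yawT),0]),np.array([0,0,-1.])))
w=wrist();save("w_tile",w.im);np.savez("wt.npz",T=w.T,f=w.f,c=w.c)
ctrl.move_ptp([.44,.155,.20],tool(y,np.array([0,0,-1.])))
w=wrist();save("w_st",w.im);np.savez("ws.npz",T=w.T,f=w.f,c=w.c)
H=hsv(w.im);m=cv2.inRange(H,(5,140,80),(22,255,255));
for b in blobs(m,3000):
    r=cv2.minAreaRect(b);q=np.array([w.plane(p,.004)[:2] for p in cv2.boxPoints(r)]);print(r,q.tolist(),[np.linalg.norm(q[i]-q[i-1]) for i in range(4)])
print(status.get_time(),status.get_joints())
E
```

```text
[ 0.58842241 -0.17705059  0.09511719]
-0.1 [-0.85593201 -0.30452398  1.02790065  2.22014822  0.33188193  0.80184969
 -0.11997581] [-1.02577488 -0.12701677  1.28738938  2.24397838  0.1228028   0.63945883
  0.07791217]
-0.06 [-1.13584458 -0.35684513  1.25584273  2.13588913  0.43951973  0.853151
 -0.2072325 ] [-0.51796576  0.06620305  0.8161293   2.14534692 -0.16418024  0.66114602
  0.29291218]
-0.02 [-0.52852658  0.02362113  0.80576268  2.03514282 -0.09088779  0.79571766
  0.21655486] [-0.50591291  0.15275634  0.82204679  2.05348331 -0.25731805  0.70202825
  0.35513368]
((320.9999694824219, 161.5), (107.99998474121094, 112.99998474121094), -0.0) [[0.371544820696306, 0.11578051540190393], [0.39909356077428965, 0.23378436314554674], [0.5066029476091268, 0.21354192105707673], [0.4893226791394706, 0.09362821099498633]] [np.float64(0.11984301619199533), np.float64(0.12117690028297116), np.float64(0.10939846762778592), np.float64(0.12115240624617604)]
((91.5, 70.0), (140.0, 183.0), 90.0) [[0.17470363569716224, 0.37273594752306005], [0.3433360086720954, 0.3409584725154214], [0.3051218619670232, 0.21567571587749704], [0.11775452887740417, 0.2509433659029007]] [np.float64(0.13444937227548293), np.float64(0.17160036460630865), np.float64(0.13098125865632138), np.float64(0.1906576110398706)]
5.1833 [-1.35580528 -0.10511165  0.88748728  1.95677214  0.08599977  1.25182633
 -0.68492224]
```

View pics/w_tile.png

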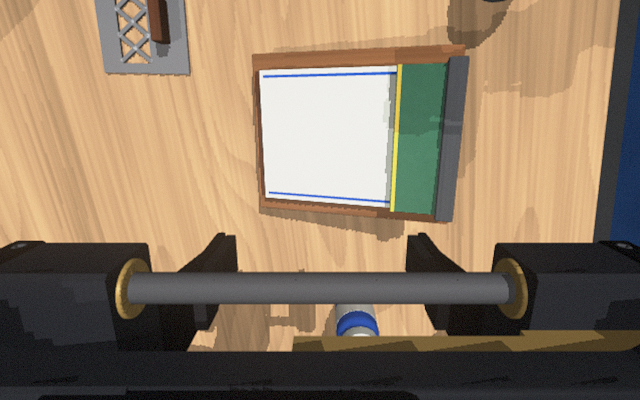

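View pics/w_st.png

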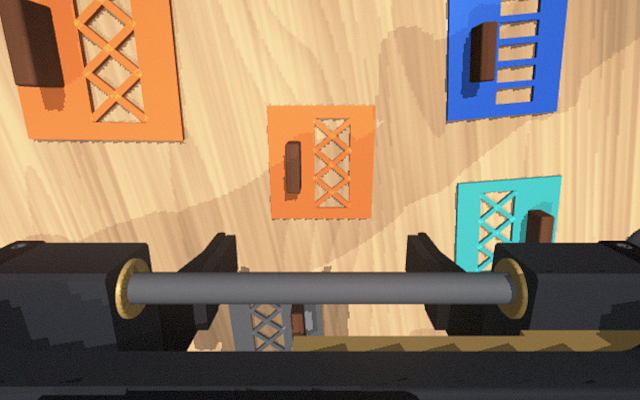

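The wrist views show the tile with its near edge at col ~260 and the lip at col ~395. The orange stencil spans (267–376, 105–219) with its rib at (293,167), and nothing is in the way. Next I refine both poses.

Run:
```python
from h import *
def load(n,img):
    w=Cam.__new__(Cam);d=np.load(n);w.T,w.f,w.c=d["T"],float(d["f"]),d["c"];w.o=-w.T[:3,:3].T@w.T[:3,3];w.im=cv2.imread(img)[:,:,::-1];return w
w=load("ws.npz","pics/w_st.png");H=hsv(w.im);m=cv2.inRange(H,(5,140,80),(22,255,255))
b=[b for b in blobs(m,3000) if cv2.pointPolygonTest(b,(280,120),False)>0][0]
hull=cv2.convexHull(b);pts=np.array([w.plane(p[0],.004)[:2] for p in b],np.float32)*1000
r=cv2.minAreaRect(pts);print("stencil",r)
dk=cv2.inRange(H,(0,60,20),(20,255,110))
for k in blobs(dk,300):
    rr=cv2.minAreaRect(k)
    if 280<rr[0][0]<305: print("rib px",rr,w.plane(rr[0],.022))
w=load("wt.npz","pics/w_tile.png")
for k,P in dict(nl=F0-.1*ux+.075*uy,nr=F0-.1*ux-.075*uy,ll=F0+.055*ux+.075*uy+.012*un,lr=F0+.055*ux-.075*uy+.012*un).items(): print(k,np.round(w.proj(P),1))
H=hsv(w.im)
M=cv2.inRange(H,(0,0,190),(180,40,255));bb=max(blobs(M,3000),key=cv2.contourArea);print("white",cv2.approxPolyDP(bb,6,True)[:,0].tolist())
Y=cv2.inRange(H,(22,150,150),(35,255,255));bb=blobs(Y,50)[-1];print("yel",cv2.boxPoints(cv2.minAreaRect(bb)).tolist())
t=[P for P in (cv2.boxPoints(r)/1000)];print(t)
```

```text
stencil ((441.3798828125, 164.22805786132812), (121.05557250976562, 111.16477966308594), 79.35536193847656)
nl [260.9  70.6]
nr [266.5 198. ]
ll [399.7  66.1]
lr [390.8 212.7]
white [[395, 66], [259, 71], [267, 197], [384, 206], [268, 191], [384, 199], [389, 75], [262, 75]]
yel [[392.11383056640625, 165.95077514648438], [397.78765869140625, 63.821537017822266], [401.5538330078125, 64.03076171875], [395.8800048828125, 166.16000366210938]]
[array([0.37557346, 0.11500887], dtype=float32), array([0.48482528, 0.09447484], dtype=float32), array([0.5071863 , 0.21344724], dtype=float32), array([0.39793447, 0.23398128], dtype=float32)]
```

Run:
```python
from h import *
yaw=-.186;y=np.array([np.cos(yaw),np.sin(yaw),0]);q=tool(y,np.array([0,0,-1.]))
g=np.array([.442,.1637,0])-.028*y
ctrl.command_gripper(.06,40)
ctrl.move_ptp(g+[0,0,.06],q)
ctrl.move_l(g+[0,0,.009],.12)
print(status.get_wrist_force(),status.get_position())
ctrl.command_gripper(0.0,40)
print(status.get_gripper_width(),status.get_finger_force(),status.get_wrist_force())
ctrl.move_l(g+[0,0,.15],.15)
print(status.get_gripper_width(),status.get_finger_force(),status.get_wrist_force(),status.get_time())
q2=tool(ux,-un)
ctrl.move_ptp(F0-.048*ux+.07*un,q2)
ctrl.dwell(.3)
print(status.get_joints(),status.get_position()-(F0-.048*ux+.07*un),status.get_wrist_force(),status.get_time())
save("pre_s",cv2.resize(Cam("side").im[130:290,260:480],(770,560)))
```

```text
[-0.01970693  0.27679722  0.33992676] [0.41552082 0.16920422 0.01008926]
0.014028033265640604 39.999852776527405 [-0.56329981 -0.61515016  0.74137859]
0.013523218467559312 39.999682903289795 [-0.02749673 -0.31610607 -2.46099786] 9.0833
[-0.91205892 -0.1588784   1.12364105  2.10173743  0.14961276  0.81431188
  0.03069354] [2.01974688e-04 7.01298507e-04 5.61291507e-07] [-0.32400725 -0.55633892 -1.16411646] 10.7083
```

View pics/pre_s.png

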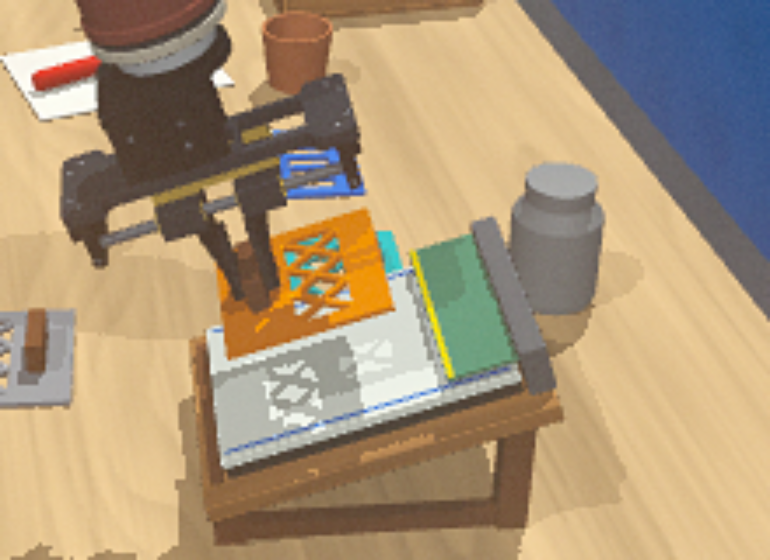

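The stencil is held square above the tile, with its top edge below the lip. I'll descend along the normal, feeling for contact.

Run:
```python
from h import *
def fn(): return float(np.dot(np.array(status.get_wrist_force())-f0,un))
ctrl.move_l(F0-.048*ux+.022*un,.1);ctrl.dwell(.2)
f0=np.array(status.get_wrist_force())
h=.018
while h>-.002:
    ctrl.move_l(F0-.048*ux+h*un,.02);ctrl.dwell(.15)
    p=np.array(status.get_position())-F0
    print(round(h,4),round(fn(),2),np.round([p@ux,p@uy,p@un],4),np.round(status.get_wrist_torque(),2))
    if fn()>3: break
    h-=.001
np.save("f0.npy",f0);print(h,status.get_time())
q=R.from_quat(status.get_eef_rot())*R.from_quat(tool(ux,-un)).inv();print(q.as_rotvec())
save("pl_s",cv2.resize(Cam("side").im[130:290,260:480],(770,560)))
w=wrist();save("pl_w",w.im);np.savez("wp.npz",T=w.T,f=w.f,c=w.c)
```

```text
0.018 -0.24 [-0.048  -0.0001  0.018 ] [-0.03  0.49  0.04]
0.017 -0.3 [-0.048 -0.     0.017] [-0.04  0.49 -0.02]
0.016 0.29 [-0.048 -0.     0.016] [-0.05  0.51  0.02]
0.015 -0.12 [-0.048 -0.     0.015] [-0.08  0.46  0.01]
0.014 -0.06 [-0.048 -0.     0.014] [-0.06  0.54  0.06]
0.013 0.87 [-0.048 -0.     0.013] [-0.06  0.49  0.04]
0.012 0.33 [-0.048 -0.     0.012] [-0.06  0.5  -0.07]
0.011 0.07 [-0.048 -0.     0.011] [-0.01  0.57  0.01]
0.01 0.09 [-0.048 -0.     0.01 ] [-0.05  0.5   0.06]
0.009 -0.01 [-0.048 -0.     0.009] [-0.06  0.51 -0.01]
0.008 0.13 [-0.048  -0.0001  0.008 ] [ 0.01  0.53 -0.  ]
0.007 0.01 [-0.048  -0.0001  0.007 ] [-0.07  0.51 -0.01]
0.006 4.45 [-0.0479 -0.0001  0.0061] [-0.01  0.64  0.01]
0.00599999999999999 16.8917
[ 1.79174225e-05 -7.83725930e-05 -9.67812365e-05]
```

View pics/pl_w.png

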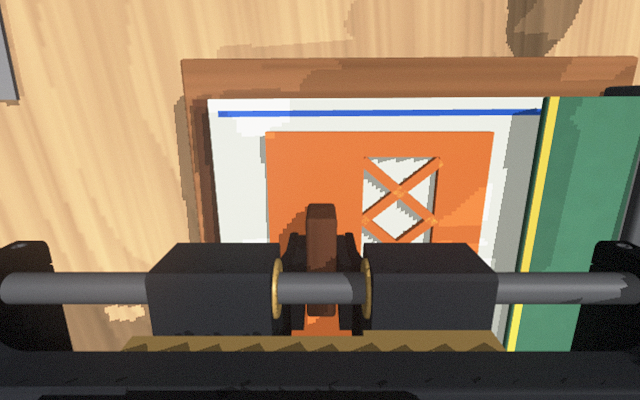

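The stencil lies flat on the tile, with its left corners at (265,132) and (493,132). The tile's near-left corner is at (208,98), the lip edge is at (545,97), and there is a clear gap below the lip. I'll measure the relative pose before sliding.

Run:
```python
from h import *
d=np.load("wp.npz");w=Cam.__new__(Cam);w.T,w.f,w.c=d["T"],float(d["f"]),d["c"];w.o=-w.T[:3,:3].T@w.T[:3,3]
w.im=cv2.imread("pics/pl_w.png")[:,:,::-1]
H=hsv(w.im);O=cv2.inRange(H,(5,140,80),(20,255,255));Y=cv2.inRange(H,(22,150,120),(35,255,255))
def pt(p,h):
    v=w.ray(p);P=w.o+v*(((F0+(h-.003)*un-w.o)@un)/(v@un))-F0
    return P@ux,P@uy
def line(pts,h):  # points -> tile coords
    return np.array([pt(p,h) for p in pts])
cols=range(285,475,10);top=[(c,np.argmax(O[:,c]>0)-.5) for c in cols]
rows=range(140,225,8);right=[(440+np.nonzero(O[r,440:520])[0].max()+.5,r) for r in rows]
rowy=range(105,235,8);yel=[(np.nonzero(Y[r])[0].min()-.5,r) for r in rowy]
A=line(top,.004);B=line(right,.004);C=line(yel,.012)
k=np.polyfit(A[:,0],A[:,1],1);print("left edge y",A[:,1].mean(),"yaw",k[0])
k=np.polyfit(B[:,1],B[:,0],1);print("top edge x",np.polyval(k,.06),np.polyval(k,0),"slope",k[0])
k=np.polyfit(C[:,1],C[:,0],1);print("lip x",np.polyval(k,.06),np.polyval(k,0),"slope",k[0])
W=cv2.inRange(H,(0,0,190),(180,50,255))
tl=line([(c,np.nonzero(W[80:125,c])[0].min()+79.5) for c in range(230,520,20)],0);k=np.polyfit(tl[:,0],tl[:,1],1);print("tile left y",tl[:,1].mean(),"yaw",k[0],np.ptp(tl[:,1]))
nr=line([(190+np.nonzero(W[r,190:260])[0].min()-.5,r) for r in range(110,220,10)],0);print("tile near x",nr[:,0])
```

```text
left edge y 0.0938605134651235 yaw 0.004812655186981847
top edge x 0.03567851625551555 0.03553317061838708 slope 0.0024224272854743915
lip x 0.05510977596375234 0.05528927661436632 slope -0.002991677510232947
tile left y 0.07661297051398434 yaw 0.007042392645267005 0.0009543106624789188
tile near x [-0.10307258 -0.10300886 -0.10294415 -0.1028784  -0.1028116  -0.10325265
 -0.10318781 -0.10312191 -0.10305492 -0.10298681 -0.10291756]
```

```bash
cat > s.py <<'E'
from h import *
d=np.load("wp.npz");w=Cam.__new__(Cam);w.T,w.f,w.c=d["T"],float(d["f"]),d["c"];w.o=-w.T[:3,:3].T@w.T[:3,3]
O=cv2.inRange(hsv(cv2.imread("pics/pl_w.png")[:,:,::-1]),(5,140,80),(20,255,255))
ys=[]
for c in range(290,475,15):
    v=w.ray((c,109.5+np.argmax(O[110:,c]>0)));P=w.o+v*(((F0+.001*un-w.o)@un)/(v@un))-F0;ys.append(P@uy)
yl=np.median(ys);dy=float(.0766-.015-yl);print("stencil left y",yl,"shift",dy,np.ptp(ys))
assert abs(dy)<.008
dy-=0.0008  # split: tile left nominal .075, seen .0766
f0=np.load("f0.npy");h=.006
def fn(): return float(np.dot(np.array(status.get_wrist_force())-f0,un))
for i in range(1,9):
    s=i/8
    ctrl.move_l(F0+(-.048+.0397*s)*ux+dy*s*uy+h*un,.02)
    p=np.array(status.get_position())-F0;f=fn()
    fx=np.dot(np.array(status.get_wrist_force())-f0,ux)
    print(i,np.round([p@ux,p@uy,p@un],4),"Fn",round(f,2),"Fx",round(fx,2),status.get_gripper_width())
    if abs(fx)>15 or f>20: print("stop");break
    if f<1.5:h-=.0005
    if f>7:h+=.0005
ctrl.dwell(.2)
print(h,fn(),status.get_time())
wv=wrist();save("sl_w",wv.im);np.savez("wp2.npz",T=wv.T,f=wv.f,c=wv.c)
E
python3 s.py
```

```text
stencil left y 0.06071139828913876 shift 0.0008886017108612407 2.4834780258817246e-05
1 [-0.0425  0.0002  0.0061] Fn 4.37 Fx -0.61 0.013622501058184569
2 [-0.0376  0.      0.0061] Fn 5.08 Fx -0.41 0.013597502854391404
3 [-0.0326 -0.      0.0061] Fn 5.18 Fx 0.08 0.013494764375021517
4 [-0.0277  0.      0.0061] Fn 3.6 Fx -0.21 0.013763073993372236
5 [-0.0227  0.0001  0.0061] Fn 4.56 Fx -1.26 0.013454153460109376
6 [-0.0178  0.0001  0.0061] Fn 3.65 Fx -0.33 0.01399305861631608
7 [-0.0127  0.0001  0.0061] Fn 4.15 Fx -0.19 0.01361557221655781
8 [-0.0078  0.0001  0.0061] Fn 4.18 Fx -0.43 0.013533232047182165
0.006 3.5677347196840734 20.3917
```

Slid smoothly. Now press to about 10 N and check.

Run:
```python
from h import *
f0=np.load("f0.npy");h=.006;b=np.array(status.get_position())-F0
def fn(): return float(np.mean([np.dot(np.array(status.get_wrist_force())-f0,un) for _ in range(3)]))
while h>.001:
    f=fn();print(round(h,4),f)
    if f>9: break
    h-=.0005; ctrl.move_l(F0+(-.0083)*ux+h*un,.01);ctrl.dwell(.2)
w=wrist();save("fin_w",w.im);s=Cam("side")
save("fin_s",cv2.resize(s.im[150:290,290:450],(640,560)))
O=cv2.inRange(hsv(w.im),(5,140,80),(20,255,255));Y=cv2.inRange(hsv(w.im),(22,150,120),(35,255,255))
def pt(p,hh):
    v=w.ray(p);P=w.o+v*(((F0+hh*un-w.o)@un)/(v@un))-F0;return P@ux,P@uy
r=np.array([pt((c,109.5+np.argmax(O[110:,c]>0)),.0) for c in range(290,400,10)])
print("left y",np.median(r[:,1]),"yaw",np.polyfit(r[:,0],r[:,1],1)[0])
near=[pt((200+np.nonzero(O[q,200:])[0].min()-.5,q),0)[0] for q in range(145,200,10)];print("near edge x",near)
print("lip x",[pt((np.nonzero(Y[q])[0].min()-.5,q),.009)[0] for q in range(110,220,20) if Y[q].any()])
print(status.get_time(),status.get_finger_force(),status.get_joint_velocities().round(4) if hasattr(status.get_joint_velocities(),'round') else '')
```

```text
0.006 3.707247423418835
0.0055 5.733857936572311
0.005 7.842023353219922
0.0045 8.604892370258543
0.004 9.5839458079364
left y 0.06086921026932849 yaw 0.00023694145557145047
near edge x [np.float64(-0.0352475006659002), np.float64(-0.03546468272019758), np.float64(-0.03518884864886851), np.float64(-0.03540909206897674), np.float64(-0.03512826925972334), np.float64(-0.03535165951163914)]
lip x [np.float64(0.05416940461579422), np.float64(0.05423543750613031), np.float64(0.054303579654358454), np.float64(0.05437393376333845), np.float64(0.054446609313605884), np.float64(0.054521723131849976)]
22.3417 40.0020557641983 [ 0.0004 -0.0011  0.0004  0.0003  0.0006  0.0012 -0.0009]
```

View pics/fin_w.png

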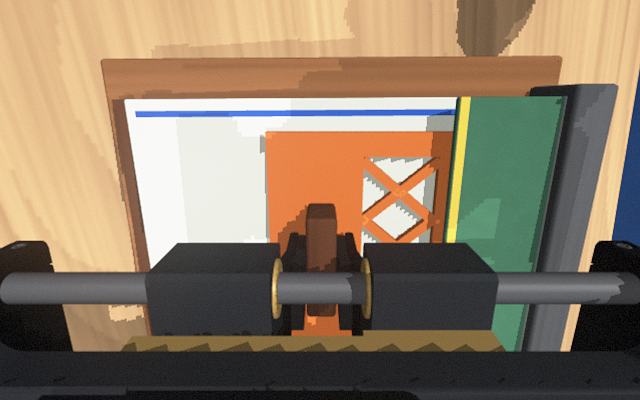

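View pics/fin_s.png

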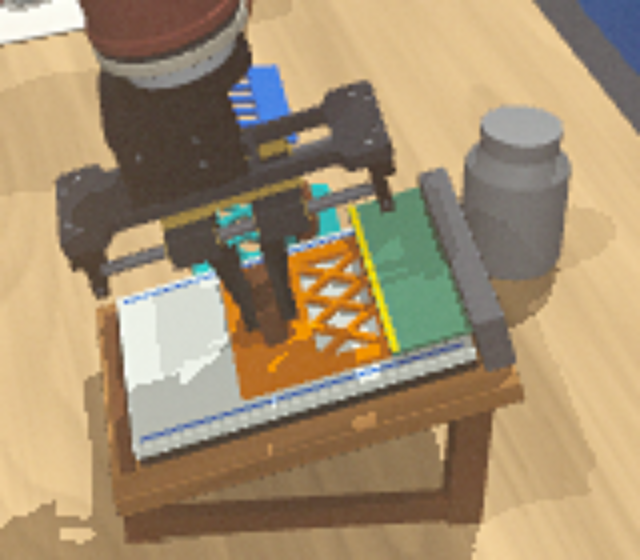

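The top edge is about 20 mm under the flap, centred within about 1 mm and square. The flap is down and the press is about 9.6 N.

```bash
python3 -c "
from rig import ctrl
print(ctrl.hand_in())"
```

```text
the job is handed in; nothing more can be done
None
```

I handed in the job with the orange stencil's top edge about 20 mm under the flap, centred to about 1 mm and square, and still gripped by its rib; it is pressed flat with about 9.6 N and the flap is down (my own measurements; no verdict came back).

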